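Wedge the rocking induction plate

ROBOT

A 6-joint arm with a two-finger parallel gripper is mounted at the origin on a cart in front of the work surface, level with it; the furniture and walls round the work are solid. World frame = base frame: x ahead of the robot, y to its left, z up, the work surface at z = 0. Lengths are in m, angles in rad, forces in N, time in s.
With the tool pointing down it reaches from about 0.25 to 0.775 m from the base axis. Payload 8.9 kg.
Tool frame: the origin (TCP) lies midway between the tips of the shut fingers; the grasp point (between the pads) lies 19 mm behind it (manip.grip_point_offset is the distance from the TCP to the grasp point, in m); z points along the fingers, y is the direction in which the jaws open and shut (so a half turn about z gives the same grasp; the last joint's range is limited). The gripper opens to 85 mm and grips with 20 to 120 N. Pads are 22 mm wide; open, the fingers measure 114 mm over their backs; the gripper's body (76 mm by 85 mm) begins 54 mm behind the grasp point. The pads swing forward as they close: fully open they stand 13 mm farther back than shut.
Start: joints at [-1.24, 0.291, -0.153, 1.127, 0, 1.431], TCP at [0.238, -0.468, 0.231] pointing down, gripper open.
Joint ranges: [-2.52, 2.52], [-0.91, 1.74], [-1.3, 1.37], [-1.96, 2.02], [-1.52, 1.47], [-3.14, 3.14]. Speed limits (rad/s): [2.22, 2.22, 2.79, 3.14, 3.14, 3.14].

INTERFACE

Orientations are given as [roll, pitch, yaw] about the fixed x, y, z axes, in that order (R = Rz(yaw) Ry(pitch) Rx(roll)).
In Python, from rig import manip gives the robot as it stands.
- The arm moves only by the tool jog_arm, never from a script. Its argument "motion" is a list that holds one entry, the list of rows, each a list of 5 numbers: the shift along the tool's x, y, z in cm, then the turn about the tool's z in rad, then the finger opening in cm, from 0 to 8.54. A call has 1 to 10 rows; each row shifts and turns the commanded pose from where the row before left it, along the tool's axes as they then stand; what a row does not reach is not made up. A row lasts 1/8 s, in which the tool goes at most 62.5 mm and 10.7 degrees, less where a joint would pass 70% of its speed; a pose out of reach is approached as far as the arm can. A call with a gripper value outside its range is refused whole. The fingers move at their own pace and stop on an object; "force" is the grip in N (left out, the last holds). Time passes only in rows, so rows that do not move let the fingers close. It gives the time, the measured TCP pose, the force and the opening at its end, in the units of the state.
- manip.get_obs(): the state, without advancing time (a new reading comes with each control period).
- manip.grab_frame(name): name is "side" or "top"; returns the picture (420x560x3 uint8, red, green, blue); there is no depth.
- manip.get_calibration(name): a dict with "intrinsics" (3x3 intrinsics, pixels), "cam_to_world" (4x4, takes a point from camera to world coordinates). Camera axes: x right, y down, z forward; pixel columns grow to the right and rows downward; lengths in m; the calibration is good to about 2 mm. A picture is of the moment at which its call begins. get_calibration takes no time and is no camera call.
- manip.close_job(): hands the job in, once; it reports no verdict.
The state is a dict: "time_s": time; "q": joint angles; "qd": joint speeds; "tau": joint torques, N m; "position": TCP position; "tool_rot": TCP orientation; "ft_force": force on the tool from outside, world axes, zero at the start; "wrist_torque": the same for the moment, N m; "grip_width": finger opening in m.
Only numpy, scipy, OpenCV 4.12 (cv2) and the standard library are available. Lean on these libraries where they do the work, as an engineer would, in place of code of your own. Each camera call takes 0.05 s, during which the arm holds its last target. There are 200 camera calls.

TASK

The portable induction plate rocks because the foot at its front left corner (nearest the robot, on the robot's left) is worn down and hangs clear of the worktop. Slide the small beech wedge, thin end first and flat on the worktop, into the narrow opening under that corner until it is snug under the worn foot, so that all four corners carry the plate. Feel for the foot: push gently, do not jack that corner up so that the neighbouring feet lift, the plate must stay just where it stands, leave the flask, pepper jar, garlic and teaspoon alone, and let go of the wedge.

Things in the scene. Friction and masses are not known exactly. Their poses are not given: they have to be found in the camera images.
- induction_plate: Portable induction plate, white case, black glass top, 240 (x) x 300 (y) x 62 mm high, about 2.4 kg, loose on the worktop. Origin under its centre at worktop height; x to its rear (away from the robot), y to its left, z up. Underside of the case 14 mm above the worktop, skirt round the edge down to 5 mm. Its feet stand 90 mm before and behind, 115 mm left and right of the centre.
- mouth (a point): Middle of the opening in the front skirt at the worn foot, at worktop height, in the plane of the front face; axes as the plate's (x straight in). Opening and tunnel behind it: 42 mm wide, 14 mm high, 57 mm long, walls both sides. The worn foot (round end, 22 mm across) hangs on the centre line, its centre 29 mm in. The like opening at the front right leads to a sound foot and is not meant.
- wedge_mid (a point): Centre of the beech wedge (half-way along, 6 mm above its underside). 120 mm long, 30 mm wide, 0.05 kg, flat underside; x points along it to the thin end, z up. The top rises straight from 3 mm at the thin end to 12 mm at 45 mm behind this point; the last 15 mm (butt) are 12 mm thick and end in an upright face 60 mm behind this point. Starts flat, right of the plate's front, thin end to the rear.
- wedge: The same wedge; origin in the middle of its underside. Its fit: the worn foot's end is 4 to 8 mm above the worktop, unseen and different every time, and does not give. Before that the wedge slides freely (under 1 N); once it bears, the push climbs steeply, several N within a mm or two, with no click or stop.
- wedge_tip (a point): Middle of the wedge's thin end, at its underside; x points out of the thin end.
- front_right_foot: The plate's front right foot, flat rubber, 22 mm across; origin at its underside. It and the rear left foot must go on bearing on the worktop: a lift of about 7 to 9 N under the worn foot takes all load off them. While the wedge is pushed level, the push is very roughly 1.3 N per N of that lift.
- rear_left_foot: The plate's rear left foot, the same; origin at its underside. If the wedge is driven too far, the plate stands on the worn and the rear right foot and rocks over that diagonal, one of these two feet in the air.
- flask: White vacuum flask, 67 mm across, 184 mm tall, right of the plate; bystander. Origin: centre of its underside.
- pepper: Pepper jar, 45 mm across, 100 mm tall, left of the plate; bystander. Origin: centre of its underside.
- garlic_bulb: Garlic bulb, 60 mm across, 58 mm tall, left in front; bystander. Origin: centre of its underside.
- teaspoon: Teaspoon, 130 mm long, 11 mm high, lying flat in front of the plate; bystander. Origin: centre of its underside, x along it.

How it is judged:
On the way:
1. the wedge's thin end is in the mouth of the opening, not yet under the foot (x of wedge_tip in the frame of mouth between 0 and 0.04 m and y of wedge_tip in the frame of mouth between -0.015 and 0.015 m and x of wedge_mid in the frame of mouth below 0 m and contact force between wedge and induction_plate below 2 N), for 0.2 s.
At the end, for the whole second after the job is handed in: Wedge flat, thin end over 35 mm into the front left opening, within 12 mm of its middle, 0.2 rad of its line, carrying the worn foot with over 1 N; front right and rear left feet still bear over 2 N each; plate level within 0.006 rad, not shifted over 2 mm (its opening 2.5 mm); all at rest (contact force between wedge and induction_plate above 1 N and contact force between each of front_right_foot, rear_left_foot and anything else above 2 N and x of wedge_tip in the frame of mouth above 0.035 m and y of wedge_tip in the frame of mouth between -0.012 and 0.012 m and angle between the x axis of wedge and the x axis of induction_plate, either way round below 0.2 rad and angle between wedge's own z axis and vertical below 0.02 rad and angle between induction_plate's own z axis and vertical below 0.006 rad and distance of induction_plate from where it was at the start of the episode below 0.002 m and linear speed of each of wedge, induction_plate below 0.005 m/s and distance of mouth from where it was at the start of the episode below 0.0025 m); the robot touches nothing.
It fails at once if the wedge is forced: more than 9 N between wedge and plate (contact force between wedge and induction_plate above 9 N).
It fails at once if the plate is jacked up or tipped by more than 0.015 rad (angle between induction_plate's own z axis and vertical above 0.015 rad).
It fails at once if the plate is shoved more than 5 mm (distance of any of induction_plate, mouth from where it was at the start of the episode above 0.005 m).
It fails at once if the arm or gripper presses on the plate with more than 15 N (contact force between any of the fingers, the arm and induction_plate above 15 N).
It fails at once if a bystander is moved more than 20 mm (distance of any of flask, pepper, garlic_bulb, teaspoon from where it was at the start of the episode above 0.02 m).
It also fails if it takes over 53 s, if anything falls off the work surface, if the arm or the gripper's body presses on something with over 40 N, if the wrist force passes 120 N, or if a joint passes its speed limit or range.

## Working session

There is one attempt and no reset: what is moved stays moved. The work goes in short steps, Python scripts to look and compute and a tool call to move; the robot and the scene stay as the last step left them, time stands still between calls to the robot, and variables do not carry over. Pictures are saved under pics/ and viewed, about 8 in all and at most 12, crops included, and the job is handed in when it is done.

Besides the shell and the picture viewer there is one more tool, called after "Call:" by a JSON object that holds its "api" and its "payload", one argument or row to a line. jog_arm: Moves the arm, as the interface text tells. Its arguments: {"type":"object","properties":{"motion":{"type":"array"},"force":{"type":"number"}},"required":["motion"]}

```bash
mkdir -p pics
cat > h.py <<'E'
import numpy as np, cv2
from rig import manip
def grab(n,f=None):
    im=manip.grab_frame(n)
    if f: cv2.imwrite('pics/'+f,im[:,:,::-1])
    return im
def ray(n,uv,z):
    c=manip.get_calibration(n);K=np.array(c['intrinsics']);T=np.array(c['cam_to_world'])
    uv=np.atleast_2d(np.array(uv,float))
    d=(np.c_[uv,np.ones(len(uv))]@np.linalg.inv(K).T)@T[:3,:3].T
    o=T[:3,3]; return o+d*((z-o[2])/d[:,2])[:,None]
def proj(n,p):
    c=manip.get_calibration(n);K=np.array(c['intrinsics']);T=np.linalg.inv(np.array(c['cam_to_world']))
    p=np.atleast_2d(p); q=(p@T[:3,:3].T+T[:3,3])@K.T; return q[:,:2]/q[:,2:]
E
python3 - <<'E'
from h import *
for n in('top','side'):
    grab(n,n+'0.png');c=manip.get_calibration(n);print(n,np.round(c['intrinsics'],1).tolist(),np.round(c['cam_to_world'],3).tolist())
print(manip.get_obs())
E
```

```text
top [[432.0, 0.0, 283.0], [0.0, 432.0, 212.2], [0.0, 0.0, 1.0]] [[-0.009, -0.976, 0.218, 0.386], [-1.0, 0.009, -0.004, 0.017], [0.002, -0.218, -0.976, 1.073], [0.0, 0.0, 0.0, 1.0]]
side [[503.4, 0.0, 280.9], [0.0, 503.4, 212.0], [0.0, 0.0, 1.0]] [[-0.989, -0.048, 0.139, 0.442], [-0.145, 0.476, -0.867, 0.95], [-0.025, -0.878, -0.478, 0.58], [0.0, 0.0, 0.0, 1.0]]
{'time_s': 0.1, 'q': array([-1.24029717e+00,  2.91218618e-01, -1.54036210e-01,  1.12668393e+00,
       -5.11824200e-05,  1.43147800e+00]), 'qd': array([-5.82974528e-04, -1.99293014e-03,  9.35391531e-04,  3.29284363e-04,
       -2.85616959e-05,  1.31318662e-03]), 'tau': array([ 1.74376535e-03, -5.37978351e+01,  3.31917787e+01,  9.26299486e-03,
       -2.95338050e-04,  4.96024896e-06]), 'position': array([ 0.23753504, -0.4677634 ,  0.23079796]), 'tool_rot': array([-3.14045419e+00, -1.07960334e-04,  4.69817455e-01]), 'ft_force': array([ 0.14228951,  0.24362995, -0.32268479]), 'wrist_torque': array([-0.00951844, -0.00699294, -0.0229319 ]), 'grip_width': 0.08558711160183013}
```

View pics/top0.png

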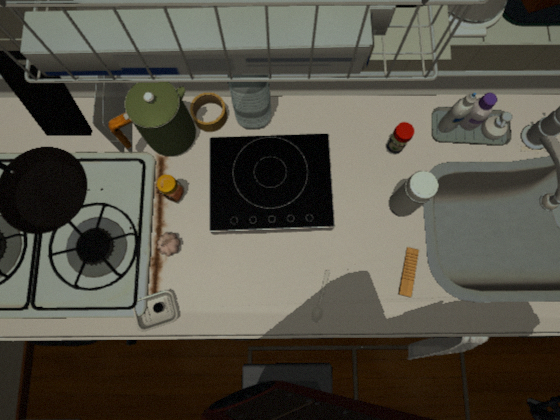

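View pics/side0.png

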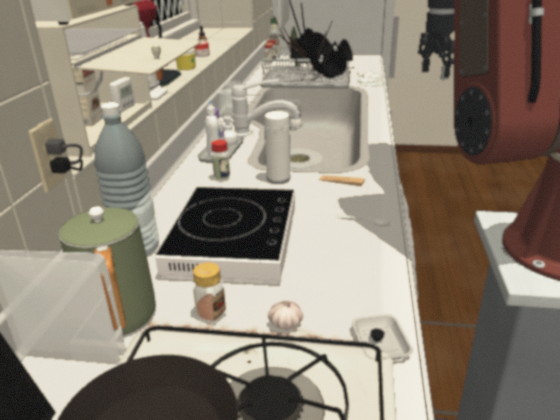

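The top view shows the plate's black glass at about (210–333, 134–230), the wedge at (410,272), the flask at (415,190), the garlic at (168,243) and the teaspoon at about (322,295). Next I measure the wedge and plate by colour mask.

Run:
```python
from h import *
im=cv2.imread('pics/top0.png');hsv=cv2.cvtColor(im,cv2.COLOR_BGR2HSV)
m=cv2.inRange(hsv,(8,90,60),(28,255,255));m[:, :390]=0;m[:,430:]=0;m[:235]=0;m[310:]=0
m=cv2.morphologyEx(m,cv2.MORPH_CLOSE,np.ones((3,3)))
c=max(cv2.findContours(m,0,1)[0],key=cv2.contourArea)
pw=ray('top',c[:,0,:],0.006)[:,:2]
r=cv2.minAreaRect((pw*1000).astype(np.float32));print('wedge',r,cv2.boxPoints(r).round(1).tolist())
g=cv2.cvtColor(im,cv2.COLOR_BGR2GRAY)
m=(g<60).astype(np.uint8)*255;m[:132]=0;m[236:]=0;m[:,:203]=0;m[:,342:]=0
m=cv2.morphologyEx(m,cv2.MORPH_CLOSE,np.ones((15,15)));m=cv2.morphologyEx(m,cv2.MORPH_OPEN,np.ones((9,9)))
c=max(cv2.findContours(m,0,1)[0],key=cv2.contourArea)
pw=ray('top',c[:,0,:],0.062)[:,:2]
r=cv2.minAreaRect((pw*1000).astype(np.float32));print('glass',r,cv2.boxPoints(r).round(1).tolist())
print('spoon',ray('top',[(327,270),(317,315)],0.005).round(3).tolist(),'flask',ray('top',(405,213),0).round(3),'garlic',ray('top',(168,250),0.02).round(3))
def crop(im,x0,y0,x1,y1,k):return cv2.resize(im[y0:y1,x0:x1],None,fx=k,fy=k,interpolation=cv2.INTER_CUBIC)
a=crop(im,195,190,335,250,5);b=crop(im,380,240,440,305,5)
s=cv2.imread('pics/side0.png');d=crop(s,220,160,380,290,3.1);
W=800;H=600;o=np.zeros((H,W,3),np.uint8);a=cv2.resize(a,(560,240));b=cv2.resize(b,(240,260))
o[:240,:560]=a;o[:260,560:]=b;d=cv2.resize(d,(420,340));o[260:,:420]=d
cv2.imwrite('pics/c1.png',o)
```

```text
wedge ((472.7618103027344, -294.4454040527344), (31.61538314819336, 119.13307189941406), 75.67753601074219) [[411.1000061035156, -295.0], [526.5999755859375, -324.5], [534.4000244140625, -293.8999938964844], [419.0, -264.3999938964844]]
glass ((692.0653076171875, 43.445159912109375), (234.17677307128906, 293.7632141113281), 1.5906848907470703) [[570.9000244140625, 187.0], [579.0999755859375, -106.5999984741211], [813.2000122070312, -100.0999984741211], [805.0, 193.5]]
spoon [[0.478, -0.094, 0.005], [0.371, -0.066, 0.005]] flask [[ 0.621 -0.298  0.   ]] garlic [[0.529 0.295 0.02 ]]
```

View pics/c1.png

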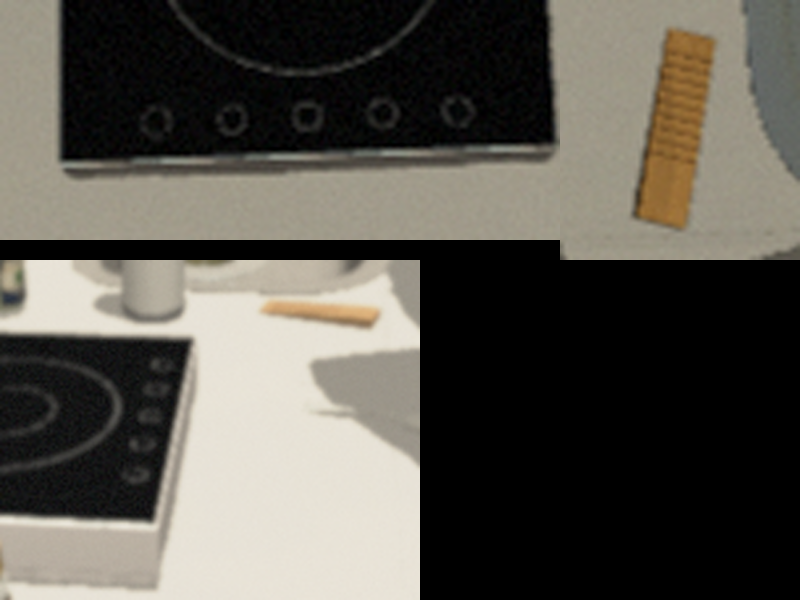

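Estimates: wedge centre (0.473,-0.294), thin-end yaw -0.25. Plate yaw is about 0.028, and the mouth is about (0.569,0.155). Sizes agree: 119x32 mm for the wedge and 234x294 mm for the glass.

The butt is the near end. I'll grip it with tool yaw near π so joint 6 stays mid-range.

Call:
{"api": "jog_arm", "payload": {
  "motion": [
    [[4.3,-1.27,1.0,0,8.5],[4.3,-1.27,1.0,0,8.5],[4.3,-1.27,1.0,0,8.5],[4.3,-1.27,1.0,0,8.5],[4.3,-1.27,1.0,0,8.5],[4.2,-1.25,1.0,0,8.5],[0,0,0,-0.18,8.5],[0,0,0,-0.18,8.5],[0,0,0,-0.18,8.5],[0,0,0,-0.18,8.5]]
  ]
}}

```text
time_s: 1.35
position: [0.4322, -0.2838, 0.171]
tool_rot: [-3.141, -0.0, 1.196]
ft_force: [-0.5, -0.2, 0.3]
grip_width: 0.0849
```

Call:
{"api": "jog_arm", "payload": {
  "motion": [
    [[0,0,0,-0.18,8.5],[0,0,0,-0.18,8.5],[0,0,0,-0.18,8.5],[0,0,0,-0.18,8.5],[0,0,0,-0.18,8.5],[0,0,0,-0.18,8.5],[0,0,0,-0.18,8.5],[0,0,0,-0.18,8.5],[0,0,0,-0.18,8.5],[0,0,0,0,8.5]]
  ]
}}

```text
time_s: 2.6
position: [0.4322, -0.2838, 0.171]
tool_rot: [3.141, -0.001, 2.809]
ft_force: [-0.9, 0.9, 0.8]
grip_width: 0.0849
```

```bash
cat >> h.py <<'E'
def go(p,yaw):
    s=manip.get_obs();y=s['tool_rot'][2];d=np.array(p)-s['position']
    c,n=np.cos(y),np.sin(y)
    t=-((yaw-y+np.pi)%(2*np.pi)-np.pi)
    print('t',s['time_s'],'pos',s['position'].round(4),'rpy',s['tool_rot'].round(3),'F',s['ft_force'].round(2),'w',round(s['grip_width'],4))
    print('shift cm',np.round(100*np.array([c*d[0]+n*d[1],n*d[0]-c*d[1],-d[2]]),2),'turn',round(t,3))
E
python3 - <<'E'
from h import *
go((0.432,-0.284,0.02),np.pi-0.25)
E
```

```text
t 2.6 pos [ 0.4322 -0.2838  0.171 ] rpy [ 3.141e+00 -1.000e-03  2.809e+00] F [-0.91  0.91  0.82] w 0.0849
shift cm [ 0.02 -0.02 15.1 ] turn -0.083
```

Call:
{"api": "jog_arm", "payload": {
  "motion": [
    [[0,0,4.0,-0.083,8.5],[0,0,4.0,0,8.5],[0,0,4.0,0,8.5],[0,0,3.5,0,8.5],[0,0,1.2,0,5.0],[0,0,0,0,5.0]]
  ]
}}

```text
time_s: 3.35
position: [0.4322, -0.2838, 0.0042]
tool_rot: [3.141, -0.001, 2.891]
ft_force: [0.0, 0.7, 0.9]
grip_width: 0.0514
```

Call:
{"api": "jog_arm", "payload": {
  "motion": [
    [[0,0,0,0,2.5],[0,0,0,0,2.5],[0,0,0,0,2.5],[0,0,0,0,2.5],[0,0,0,0,2.5]]
  ],
  "force": 25
}}

```text
time_s: 3.98
position: [0.4333, -0.2848, 0.0057]
tool_rot: [-3.14, 0.002, 2.892]
ft_force: [-0.6, -0.0, 6.6]
grip_width: 0.029
```

Run:
```python
from h import *
grab('side','s1.png');grab('top','t1.png')
go((0.432,-0.284,0.004),np.pi-0.25)
s=cv2.imread('pics/s1.png')[100:260,260:440];t=cv2.imread('pics/t1.png')[220:320,340:460]
o=np.hstack([cv2.resize(s,(400,356)),cv2.resize(t,(400,356))]);cv2.imwrite('pics/c2.png',o)
```

```text
t 4.075 pos [ 0.4333 -0.2848  0.0057] rpy [-3.140e+00  2.000e-03  2.892e+00] F [-0.53 -0.35  8.03] w 0.0286
shift cm [0.14 0.04 0.17] turn 0.001
```

View pics/c2.png

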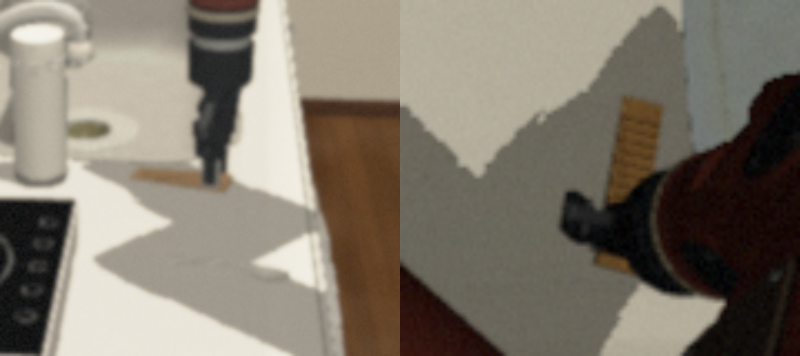

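Grip confirmed: opening 28.6 mm on the butt, with the fingertips just touching the worktop. Next I lift, carry the wedge over the spoon and align it.

Call:
{"api": "jog_arm", "payload": {
  "motion": [
    [[0,0,-4.0,0,2.5],[1.35,5.28,0,0,2.5],[1.35,5.28,0,0,2.5],[1.35,5.28,0,0,2.5],[1.35,5.28,0,0,2.5],[1.35,5.28,0,0,2.5],[1.35,5.28,0,0,2.5],[1.35,5.28,0,0,2.5],[1.35,5.28,0,0,2.5],[0,0,0,-0.14,2.5]]
  ],
  "force": 40
}}

```text
time_s: 5.32
position: [0.432, 0.1555, 0.0451]
tool_rot: [3.14, 0.002, 3.039]
ft_force: [-0.6, -0.5, -1.7]
grip_width: 0.028
```

Call:
{"api": "jog_arm", "payload": {
  "motion": [
    [[0,0,0,-0.138,2.5],[0,0,0,0,2.5]]
  ]
}}

```text
time_s: 5.58
position: [0.4321, 0.1522, 0.0449]
tool_rot: [3.141, 0.001, -3.113]
ft_force: [-0.6, -0.2, -0.2]
grip_width: 0.0283
```

Run:
```python
from h import *
t=grab('top','t2.png')[:,:,::-1];s=grab('side','s2.png')[:,:,::-1]
go((0.433,0.151,0.015),np.pi+0.028)
o=np.hstack([cv2.resize(s[150:300,200:400],(400,300)),cv2.resize(t[180:300,190:350],(400,300))]);cv2.imwrite('pics/c3.png',o)
hsv=cv2.cvtColor(t.copy(),cv2.COLOR_BGR2HSV)
m=cv2.inRange(hsv,(8,90,60),(28,255,255));m[:, :200]=0;m[:,340:]=0;m[:225]=0;m[320:]=0
cs=[c for c in cv2.findContours(m,0,1)[0] if cv2.contourArea(c)>20]
for c in cs:
    pw=ray('top',c[:,0,:],0.045)[:,:2];r=cv2.minAreaRect((pw*1000).astype(np.float32));print(cv2.boundingRect(c),r[1],cv2.boxPoints(r).round(1).tolist())
```

```text
t 5.675 pos [0.432  0.1519 0.0447] rpy [ 3.141e+00  1.000e-03 -3.116e+00] F [ 0.23 -0.67 -0.67] w 0.0282
shift cm [-0.09 -0.1   2.97] turn -0.002
(221, 247, 10, 27) (62.45053482055664, 21.540498733520508) [[469.20001220703125, 161.3000030517578], [469.6000061035156, 139.6999969482422], [532.0, 140.8000030517578], [531.5999755859375, 162.39999389648438]]
```

View pics/c3.png

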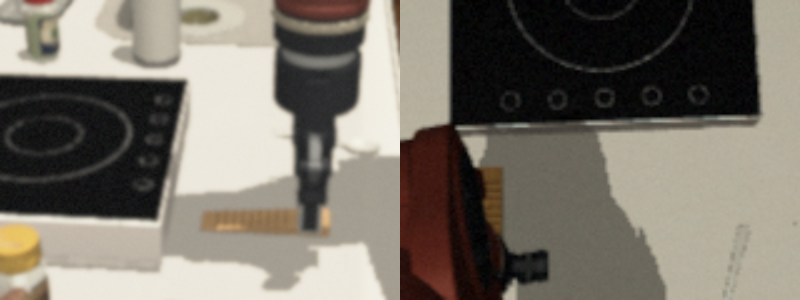

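Call:
{"api": "jog_arm", "payload": {
  "motion": [
    [[0,0,2.0,0,2.5],[0,0,1.5,0,2.5],[0,0,0.3,0,2.5],[-1.0,0,0,0,2.5],[-1.0,0,0,0,2.5],[-1.0,0,0,0,2.5],[-0.5,0,0,0,2.5],[-0.5,0,0,0,2.5]]
  ]
}}

```text
time_s: 6.68
position: [0.4719, 0.1531, 0.0063]
tool_rot: [-3.142, -0.0, -3.112]
ft_force: [-0.5, -0.0, -0.6]
grip_width: 0.0284
```

Call:
{"api": "jog_arm", "payload": {
  "motion": [
    [[-0.5,0,0,0,2.5],[-0.3,0,0,0,2.5],[0,0,0,0,2.5],[0,0,0,0,2.5],[0,0,0,0,2.5]]
  ]
}}

```text
time_s: 7.3
position: [0.4795, 0.1534, 0.0063]
tool_rot: [3.142, -0.0, -3.112]
ft_force: [0.5, 0.7, -0.7]
grip_width: 0.0283
```

Run:
```python
from h import *
t=grab('top','t3.png')[:,:,::-1];s=grab('side','s3.png')[:,:,::-1]
go((0.480,0.1525,0.006),np.pi+0.028)
o=np.hstack([cv2.resize(s[170:290,210:370],(400,300)),cv2.resize(t[180:280,190:323],(400,300))]);cv2.imwrite('pics/c4.png',o)
```

```text
t 7.4 pos [0.4796 0.1534 0.0063] rpy [ 3.142 -0.    -3.112] F [ 0.05 -0.5  -1.  ] w 0.0286
shift cm [-0.04 -0.09  0.03] turn 0.001
```

View pics/c4.png

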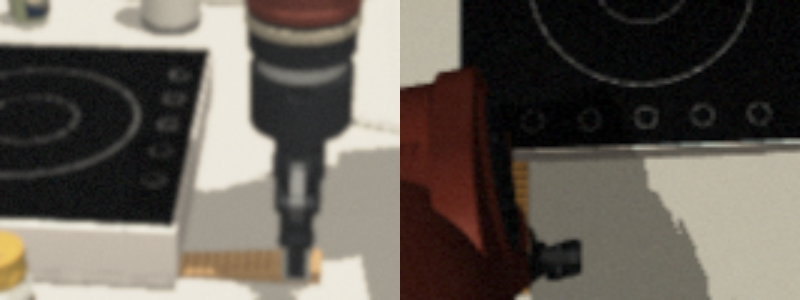

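Wedge is in the mouth with no resistance. I go a little deeper, hold, then let go and back off so I can push on the butt face with shut fingers; the wedge then lies flat on its own.

Call:
{"api": "jog_arm", "payload": {
  "motion": [
    [[-0.4,0,0,0,2.5],[-0.4,0,0,0,2.5],[0,0,0.05,0,2.5],[0,0,0,0,2.5],[0,0,0,0,2.5],[0,0,0,0,5.0],[0,0,0,0,5.0],[0,0,0,0,5.0],[0,0,-2.0,0,5.0],[0,0,-2.0,0,5.0]]
  ]
}}

```text
time_s: 8.65
position: [0.4874, 0.1536, 0.0461]
tool_rot: [-3.141, -0.001, -3.112]
ft_force: [0.6, 0.5, -0.1]
grip_width: 0.0503
```

Call:
{"api": "jog_arm", "payload": {
  "motion": [
    [[2.5,0,0,0,0],[2.5,0,0,0,0],[0,0,0,0,0],[0,0,0,0,0],[0,0,2.0,0,0],[0,0,1.7,0,0],[0,0,0,0,0],[0,0,0,0,0]]
  ]
}}

```text
time_s: 9.65
position: [0.4385, 0.1522, 0.0092]
tool_rot: [3.141, 0.001, -3.113]
ft_force: [0.5, -0.5, 0.6]
grip_width: -0.0002
```

Run:
```python
from h import *
t=grab('top','t4.png')[:,:,::-1];s=grab('side','s4.png')[:,:,::-1]
go((0.45,0.152,0.006),np.pi+0.028)
F=[]
o=np.hstack([cv2.resize(s[170:290,210:370],(400,300)),cv2.resize(t[180:280,190:323],(400,300))]);cv2.imwrite('pics/c5.png',o)
```

```text
t 9.75 pos [0.4386 0.1523 0.0094] rpy [ 3.141e+00  1.000e-03 -3.112e+00] F [-0.04 -0.36 -0.44] w -0.0001
shift cm [-1.14 -0.06  0.34] turn 0.001
```

View pics/c5.png

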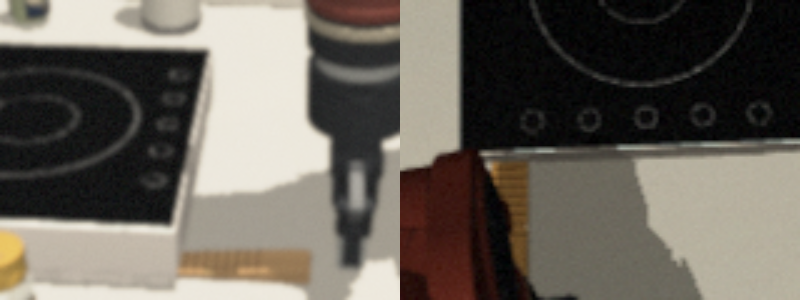

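Wedge lies flat in the opening with its butt free. I lower and take a force baseline with averaged readings.

Call:
{"api": "jog_arm", "payload": {
  "motion": [
    [[0,0,0.6,0,0],[-0.6,0,0,0,0],[-0.6,0,0,0,0],[0,0,0,0,0]]
  ]
}}

```text
time_s: 10.25
position: [0.4507, 0.1525, 0.0029]
tool_rot: [3.142, 0.001, -3.113]
ft_force: [-1.0, 0.5, 0.2]
grip_width: 0.0002
```

```bash
cat >> h.py <<'E'
def feel(n=8):
    F=[];P=[]
    for _ in range(n):
        manip.grab_frame('side');s=manip.get_obs();F.append(s['ft_force']);P.append(s['position'])
    F=np.array(F);print('t',round(s['time_s'],2),'pos mm',(1000*np.mean(P,0)).round(2),'F',F.mean(0).round(2),'sd',F.std(0).round(2))
E
python3 -c "
from h import *
feel(10)"
```

```text
t 10.75 pos mm [449.69 152.5    2.81] F [ 0.09 -0.11  0.18] sd [0.39 0.55 0.39]
```

Call:
{"api": "jog_arm", "payload": {
  "motion": [
    [[-0.3,0,0,0,0],[-0.3,0,0,0,0],[-0.3,0,0,0,0],[-0.2,0,0,0,0],[-0.2,0,0,0,0],[-0.2,0,0,0,0]]
  ]
}}

```text
time_s: 11.5
position: [0.4648, 0.153, 0.0028]
tool_rot: [3.142, -0.0, -3.112]
ft_force: [-0.8, 0.0, -0.7]
grip_width: 0.0001
```

```bash
python3 -c "
from h import *
feel(6)"
```

```text
t 11.8 pos mm [464.91 152.96   2.81] F [ 0.29 -0.27  0.49] sd [0.2  0.71 0.26]
```

Call:
{"api": "jog_arm", "payload": {
  "motion": [
    [[-0.1,0,0,0,0],[-0.1,0,0,0,0],[-0.1,0,0,0,0]]
  ]
}}

```text
time_s: 12.18
position: [0.4677, 0.153, 0.0028]
tool_rot: [-3.142, -0.0, -3.112]
ft_force: [-0.5, 0.4, 0.2]
grip_width: 0.0
```

```bash
python3 -c "
from h import *
feel(6)"
```

```text
t 12.47 pos mm [467.86 153.03   2.81] F [-0.12 -0.29  0.09] sd [0.51 0.55 0.39]
```

Call:
{"api": "jog_arm", "payload": {
  "motion": [
    [[-0.1,0,0,0,0],[-0.1,0,0,0,0],[0,0,0,0,0]]
  ]
}}

```text
time_s: 12.85
position: [0.4699, 0.1531, 0.0028]
tool_rot: [3.142, 0.0, -3.112]
ft_force: [0.9, 0.4, 0.0]
grip_width: -0.0003
```

```bash
python3 -c "
from h import *
feel(6)"
```

```text
t 13.15 pos mm [469.79 153.1    2.81] F [ 0.12 -0.4   0.43] sd [0.43 0.57 0.61]
```

Call:
{"api": "jog_arm", "payload": {
  "motion": [
    [[-0.1,0,0,0,0],[-0.1,0,0,0,0],[0,0,0,0,0]]
  ]
}}

```text
time_s: 13.52
position: [0.4719, 0.1531, 0.0028]
tool_rot: [3.142, 0.0, -3.112]
ft_force: [-0.3, 0.5, -0.1]
grip_width: -0.0004
```

```bash
python3 -c "
from h import *
feel(6)"
```

```text
t 13.82 pos mm [471.78 153.15   2.81] F [-0.35  0.37  0.02] sd [0.25 0.38 0.31]
```

Call:
{"api": "jog_arm", "payload": {
  "motion": [
    [[-0.1,0,0,0,0],[-0.1,0,0,0,0],[0,0,0,0,0]]
  ]
}}

```text
time_s: 14.2
position: [0.4739, 0.1532, 0.0028]
tool_rot: [3.142, 0.0, -3.112]
ft_force: [0.7, 0.0, 0.1]
grip_width: 0.0
```

```bash
python3 -c "
from h import *
feel(6)"
```

```text
t 14.5 pos mm [473.8  153.2    2.82] F [ 0.39  0.24 -0.14] sd [0.29 0.42 0.41]
```

Call:
{"api": "jog_arm", "payload": {
  "motion": [
    [[-0.1,0,0,0,0],[-0.1,0,0,0,0],[0,0,0,0,0]]
  ]
}}

```text
time_s: 14.88
position: [0.4759, 0.1533, 0.0028]
tool_rot: [3.142, 0.0, -3.112]
ft_force: [-0.3, -0.1, 0.1]
grip_width: 0.0001
```

```bash
python3 -c "
from h import *
feel(6)"
```

```text
t 15.18 pos mm [475.79 153.26   2.81] F [ 0.19 -0.16 -0.09] sd [0.4  0.37 0.36]
```

Call:
{"api": "jog_arm", "payload": {
  "motion": [
    [[-0.1,0,0,0,0],[-0.1,0,0,0,0],[0,0,0,0,0]]
  ]
}}

```text
time_s: 15.55
position: [0.4779, 0.1534, 0.0028]
tool_rot: [3.142, 0.0, -3.112]
ft_force: [0.4, -0.2, -0.5]
grip_width: -0.0003
```

```bash
python3 -c "
from h import *
feel(6)"
```

```text
t 15.85 pos mm [477.79 153.33   2.82] F [ 0.05  0.22 -0.09] sd [0.48 0.79 0.49]
```

Call:
{"api": "jog_arm", "payload": {
  "motion": [
    [[-0.1,0,0,0,0],[-0.1,0,0,0,0],[0,0,0,0,0]]
  ]
}}

```text
time_s: 16.23
position: [0.4799, 0.1534, 0.0028]
tool_rot: [-3.142, 0.0, -3.112]
ft_force: [-0.7, 0.5, -0.2]
grip_width: -0.0001
```

```bash
python3 -c "
from h import *
feel(6)"
```

```text
t 16.52 pos mm [479.78 153.38   2.81] F [-0.11  0.31  0.03] sd [0.38 0.58 0.54]
```

Call:
{"api": "jog_arm", "payload": {
  "motion": [
    [[-0.1,0,0,0,0],[-0.1,0,0,0,0],[0,0,0,0,0]]
  ]
}}

```text
time_s: 16.9
position: [0.4819, 0.1534, 0.0028]
tool_rot: [3.142, 0.0, -3.112]
ft_force: [-0.6, -0.2, 0.2]
grip_width: 0.0001
```

```bash
python3 -c "
from h import *
feel(6)
im=grab('side','s5.png')[:,:,::-1]
for i in (cv2.imread('pics/s4.png'),im.copy()):
    m=cv2.inRange(cv2.cvtColor(i,cv2.COLOR_BGR2HSV),(5,70,60),(28,255,255));m[:,:275]=0;m[:,350:]=0;m[:255]=0;m[:268]=0 if 0 else m[:268];m[290:]=0
    b=cv2.boundingRect(m);print(b, ray('side',[(b[0],b[1]+b[3]/2),(b[0]+b[2],b[1]+b[3]/2)],.006).round(3).tolist())
"
```

```text
t 17.2 pos mm [481.78 153.44   2.81] F [-0.03 -0.15  0.52] sd [0.47 0.38 0.23]
(281, 270, 53, 13) [[0.571, 0.166, 0.006], [0.469, 0.155, 0.006]]
(282, 269, 40, 14) [[0.569, 0.164, 0.006], [0.492, 0.156, 0.006]]
```

The wedge does follow: its butt is at 0.492, as predicted, and the tip is about 43 mm in. I keep going.

Call:
{"api": "jog_arm", "payload": {
  "motion": [
    [[-0.1,0,0,0,0],[-0.1,0,0,0,0],[0,0,0,0,0]]
  ]
}}

```text
time_s: 17.62
position: [0.4839, 0.1535, 0.0028]
tool_rot: [3.142, 0.0, -3.112]
ft_force: [0.1, -0.2, 0.9]
grip_width: -0.0001
```

```bash
python3 -c "
from h import *
feel(6)"
```

```text
t 17.93 pos mm [483.79 153.49   2.81] F [ 0.25 -0.13 -0.31] sd [0.25 0.56 0.44]
```

Call:
{"api": "jog_arm", "payload": {
  "motion": [
    [[-0.1,0,0,0,0],[-0.1,0,0,0,0],[0,0,0,0,0]]
  ]
}}

```text
time_s: 18.3
position: [0.4859, 0.1536, 0.0028]
tool_rot: [3.142, 0.0, -3.112]
ft_force: [0.7, 0.2, -0.4]
grip_width: 0.0
```

```bash
python3 -c "
from h import *
feel(6)"
```

```text
t 18.6 pos mm [485.77 153.56   2.81] F [-0.08  0.09 -0.09] sd [0.37 0.32 0.31]
```

Call:
{"api": "jog_arm", "payload": {
  "motion": [
    [[-0.1,0,0,0,0],[-0.1,0,0,0,0],[0,0,0,0,0]]
  ]
}}

```text
time_s: 18.98
position: [0.4879, 0.1536, 0.0028]
tool_rot: [-3.142, 0.0, -3.112]
ft_force: [-1.0, -0.3, -0.4]
grip_width: 0.0001
```

```bash
python3 -c "
from h import *
feel(6)"
```

```text
t 19.27 pos mm [487.78 153.62   2.81] F [-0.09  0.15  0.02] sd [0.59 0.33 0.58]
```

Call:
{"api": "jog_arm", "payload": {
  "motion": [
    [[-0.1,0,0,0,0],[-0.1,0,0,0,0],[0,0,0,0,0]]
  ]
}}

```text
time_s: 19.65
position: [0.4899, 0.1537, 0.0028]
tool_rot: [3.142, 0.0, -3.112]
ft_force: [-0.4, -0.1, 0.2]
grip_width: 0.0001
```

```bash
python3 -c "
from h import *
feel(6)"
```

```text
t 19.95 pos mm [489.78 153.67   2.82] F [-0.18  0.54 -0.48] sd [0.59 0.26 0.47]
```

Call:
{"api": "jog_arm", "payload": {
  "motion": [
    [[-0.1,0,0,0,0],[-0.1,0,0,0,0],[0,0,0,0,0]]
  ]
}}

```text
time_s: 20.32
position: [0.4919, 0.1537, 0.0028]
tool_rot: [-3.142, 0.0, -3.112]
ft_force: [0.3, 0.0, -0.1]
grip_width: -0.0002
```

```bash
python3 -c "
from h import *
feel(6)"
```

```text
t 20.62 pos mm [491.77 153.73   2.81] F [ 0.26 -0.22  0.08] sd [0.48 0.39 0.37]
```

Call:
{"api": "jog_arm", "payload": {
  "motion": [
    [[-0.1,0,0,0,0],[-0.1,0,0,0,0],[0,0,0,0,0]]
  ]
}}

```text
time_s: 21.0
position: [0.4939, 0.1538, 0.0028]
tool_rot: [-3.142, 0.0, -3.112]
ft_force: [0.0, 0.5, 0.6]
grip_width: 0.0001
```

```bash
python3 -c "
from h import *
feel(6)"
```

```text
t 21.3 pos mm [493.79 153.79   2.82] F [-0.03 -0.11 -0.07] sd [0.42 0.77 0.46]
```

Call:
{"api": "jog_arm", "payload": {
  "motion": [
    [[-0.1,0,0,0,0],[-0.1,0,0,0,0],[0,0,0,0,0]]
  ]
}}

```text
time_s: 21.68
position: [0.4959, 0.1539, 0.0028]
tool_rot: [3.142, 0.0, -3.112]
ft_force: [-0.1, 0.1, 0.8]
grip_width: 0.0001
```

```bash
python3 -c "
from h import *
feel(6)"
```

```text
t 21.98 pos mm [495.79 153.86   2.82] F [ 0.1  -0.01 -0.08] sd [0.47 0.45 0.61]
```

Call:
{"api": "jog_arm", "payload": {
  "motion": [
    [[-0.1,0,0,0,0],[-0.1,0,0,0,0],[0,0,0,0,0]]
  ]
}}

```text
time_s: 22.35
position: [0.4979, 0.1539, 0.0028]
tool_rot: [3.142, 0.0, -3.112]
ft_force: [0.4, 0.1, -0.5]
grip_width: -0.0002
```

```bash
python3 -c "
from h import *
feel(6)"
```

```text
t 22.65 pos mm [497.77 153.9    2.81] F [-0.14  0.14 -0.3 ] sd [0.26 0.53 0.4 ]
```

Call:
{"api": "jog_arm", "payload": {
  "motion": [
    [[-0.1,0,0,0,0],[-0.1,0,0,0,0],[0,0,0,0,0]]
  ]
}}

```text
time_s: 23.02
position: [0.4999, 0.154, 0.0028]
tool_rot: [3.142, 0.0, -3.112]
ft_force: [0.5, -0.2, -0.3]
grip_width: -0.0003
```

```bash
python3 -c "
from h import *
feel(6)"
```

```text
t 23.32 pos mm [499.78 153.96   2.81] F [ 0.   -0.44  0.05] sd [0.28 0.47 0.16]
```

Call:
{"api": "jog_arm", "payload": {
  "motion": [
    [[-0.1,0,0,0,0],[-0.1,0,0,0,0],[0,0,0,0,0]]
  ]
}}

```text
time_s: 23.7
position: [0.5019, 0.154, 0.0028]
tool_rot: [-3.142, 0.0, -3.112]
ft_force: [0.0, 0.7, -0.0]
grip_width: 0.0002
```

```bash
python3 -c "
from h import *
feel(6)
im=grab('side','s6.png')[:,:,::-1].copy()
m=cv2.inRange(cv2.cvtColor(im,cv2.COLOR_BGR2HSV),(5,70,60),(28,255,255));m[:,:275]=0;m[:,350:]=0;m[:255]=0;m[290:]=0
b=cv2.boundingRect(m);print(b, ray('side',[(b[0],b[1]+b[3]/2),(b[0]+b[2],b[1]+b[3]/2)],.006).round(3).tolist())"
```

```text
t 24.0 pos mm [501.79 154.04   2.82] F [ 0.03 -0.03  0.49] sd [0.53 0.54 0.44]
(281, 269, 30, 13) [[0.571, 0.163, 0.006], [0.513, 0.157, 0.006]]
```

Call:
{"api": "jog_arm", "payload": {
  "motion": [
    [[-0.1,0,0,0,0],[-0.1,0,0,0,0],[0,0,0,0,0]]
  ]
}}

```text
time_s: 24.42
position: [0.5039, 0.1541, 0.0028]
tool_rot: [3.142, 0.0, -3.112]
ft_force: [-0.3, 0.4, -0.1]
grip_width: -0.0002
```

```bash
python3 -c "
from h import *
feel(6)"
```

```text
t 24.73 pos mm [503.79 154.08   2.82] F [-0.24 -0.4   0.05] sd [0.35 0.62 0.33]
```

Call:
{"api": "jog_arm", "payload": {
  "motion": [
    [[-0.1,0,0,0,0],[-0.1,0,0,0,0],[0,0,0,0,0]]
  ]
}}

```text
time_s: 25.1
position: [0.5059, 0.1542, 0.0028]
tool_rot: [3.142, 0.0, -3.112]
ft_force: [-0.0, 0.3, -1.1]
grip_width: -0.0001
```

```bash
python3 -c "
from h import *
feel(6)"
```

```text
t 25.4 pos mm [505.77 154.14   2.81] F [ 0.17 -0.05  0.31] sd [0.39 0.22 0.46]
```

Call:
{"api": "jog_arm", "payload": {
  "motion": [
    [[-0.1,0,0,0,0],[-0.1,0,0,0,0],[0,0,0,0,0]]
  ]
}}

```text
time_s: 25.78
position: [0.5079, 0.1542, 0.0028]
tool_rot: [3.142, 0.0, -3.112]
ft_force: [0.1, 1.3, 0.8]
grip_width: 0.0001
```

```bash
python3 -c "
from h import *
feel(6)"
```

```text
t 26.07 pos mm [507.78 154.21   2.81] F [-0.05  0.24  0.1 ] sd [0.35 0.34 0.25]
```

Call:
{"api": "jog_arm", "payload": {
  "motion": [
    [[-0.1,0,0,0,0],[-0.1,0,0,0,0],[0,0,0,0,0]]
  ]
}}

```text
time_s: 26.45
position: [0.5099, 0.1542, 0.0028]
tool_rot: [-3.142, 0.0, -3.112]
ft_force: [-0.6, -0.9, -0.2]
grip_width: 0.0002
```

```bash
python3 -c "
from h import *
feel(6)"
```

```text
t 26.75 pos mm [509.76 154.27   2.81] F [ 0.15  0.22 -0.25] sd [0.41 0.5  0.28]
```

Call:
{"api": "jog_arm", "payload": {
  "motion": [
    [[-0.1,0,0,0,0],[-0.1,0,0,0,0],[0,0,0,0,0]]
  ]
}}

```text
time_s: 27.12
position: [0.5112, 0.1543, 0.0027]
tool_rot: [-3.142, -0.001, -3.112]
ft_force: [-4.5, 0.1, 2.0]
grip_width: 0.0
```

```bash
python3 -c "
from h import *
feel(6)"
```

```text
t 27.43 pos mm [511.3  154.29   2.71] F [-3.6   0.04  2.23] sd [0.15 0.51 0.24]
```

The wedge now bears: push 3.6 N, so lift is about 2.8 N, mid-way in the allowed 1–5 N window. I back off straight, then up, and check.

Call:
{"api": "jog_arm", "payload": {
  "motion": [
    [[0.1,0,0,0,0],[0.2,0,0,0,0],[1.0,0,0,0,0],[2.0,0,0,0,0],[2.0,0,-3.0,0,0],[2.0,0,-4.0,0,0],[2.0,0,-4.0,0,0],[2.0,0,-4.0,0,0],[0,0,0,0,0],[0,0,0,0,0]]
  ]
}}

```text
time_s: 28.68
position: [0.3987, 0.151, 0.1525]
tool_rot: [3.142, 0.0, -3.112]
ft_force: [-0.1, 0.2, 0.0]
grip_width: -0.0001
```

Run:
```python
from h import *
feel(3)
t=grab('top','t7.png')[:,:,::-1].copy();s=grab('side','s7.png')[:,:,::-1].copy()
o=np.hstack([cv2.resize(s[170:290,210:370],(400,300)),cv2.resize(t[180:280,190:323],(400,300))]);cv2.imwrite('pics/c7.png',o)
m=cv2.inRange(cv2.cvtColor(s,cv2.COLOR_BGR2HSV),(5,70,60),(28,255,255));m[:,:275]=0;m[:,350:]=0;m[:255]=0;m[290:]=0
b=cv2.boundingRect(m);print(b, ray('side',[(b[0],b[1]+b[3]/2),(b[0]+b[2],b[1]+b[3]/2)],.006).round(3).tolist())
def glass(im):
    g=cv2.cvtColor(im,cv2.COLOR_BGR2GRAY)
    m=(g<60).astype(np.uint8)*255;m[:132]=0;m[236:]=0;m[:,:203]=0;m[:,342:]=0
    m=cv2.morphologyEx(m,cv2.MORPH_CLOSE,np.ones((15,15)));m=cv2.morphologyEx(m,cv2.MORPH_OPEN,np.ones((9,9)))
    c=max(cv2.findContours(m,0,1)[0],key=cv2.contourArea)
    print(cv2.minAreaRect((ray('top',c[:,0,:],0.062)[:,:2]*1000).astype(np.float32)))
glass(cv2.imread('pics/top0.png'));glass(t)
a=cv2.imread('pics/side0.png')[185:280,160:300].astype(np.float32).mean(2);c=s[185:280,160:300].astype(np.float32).mean(2)
print('plate shift px',cv2.phaseCorrelate(a,c,cv2.createHanningWindow(a.shape[::-1],cv2.CV_32F)))
```

```text
t 28.82 pos mm [398.39 150.88 151.83] F [-0.31  0.12 -0.1 ] sd [0.02 0.26 0.4 ]
(281, 269, 26, 13) [[0.571, 0.163, 0.006], [0.521, 0.157, 0.006]]
((692.0653076171875, 43.445159912109375), (234.17677307128906, 293.7632141113281), 1.5906848907470703)
((692.1088256835938, 43.65824890136719), (234.0524139404297, 293.48272705078125), 1.6261680126190186)
plate shift px ((-0.008437043818503298, 0.024666661755404107), 1.122178957004238)
```

View pics/c7.png

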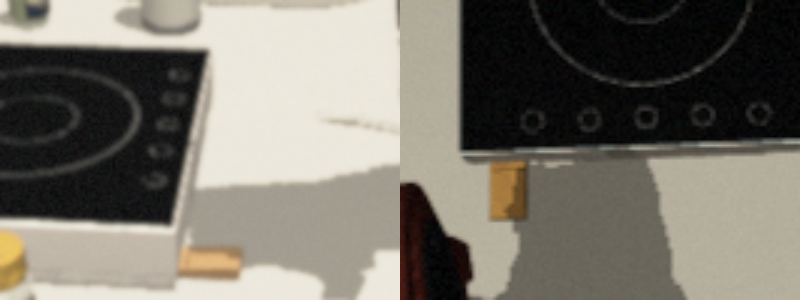

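The wedge stayed put (butt at 0.521), it is straight and flat, the plate has not moved, and the arm is clear.

```bash
python3 -c "
from rig import manip
print(manip.close_job())"
```

```text
the job is handed in; nothing more can be done
None
```

The wedge is under the worn front left foot, released, and the job was handed in at about 29 s; no verdict was reported.

**What I did:** I carried the wedge over the spoon and held its thin end about 18 mm inside the front left opening. Then I let go and pushed it in level with shut fingers against the butt. It slid freely, with no push above the force noise, until the thin end was about 73 mm in. There the push rose to 3.6 N, which by your 1.3 ratio is roughly 2.8 N of lift. I stopped there and backed off.

**Last checks:**
- **Wedge:** after release it stayed put, with the butt at x = 0.521 m as expected. It looks flat and straight in line with the opening.
- **Plate:** it shifted by about 0.2 mm and 0.03 pixel, which is within measuring noise.
- **Arm:** it is clear of everything, with no force at the wrist beyond noise.

No check failed or disagreed. I could not measure the loads on the feet or the plate's tilt directly; the foot loads I infer from the push force. I did not measure the flask, pepper jar, garlic or teaspoon again after the move, but the arm's path stayed clear of them.

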